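# Fit a keyed shaft into a covered pulley and hold it home

## Task

Lift the cover plate off the green drive housing and lay it flat on the bench, handle up. Then take the steel shaft from its wooden stand, push its round nose into the hub of the pulley, turn it until the key slips into the keyway, and keep pushing until the collar is down on the hub face. Finish still gripping the shaft and pressing it fully home against the spring in the bore; do not let go, and leave the nail jar, sanding block and screwdriver where they are.

Things in the scene. Friction and masses are not known exactly. Their poses are not given: they have to be found in the camera images.
- housing: Fixed green cast box, 110 x 110 mm, 58 mm high, open at the top under the cover (foot flange 128 mm long along x, 90 mm wide). Origin: centre of its underside on the bench, z up. Two steel dowel pins, 6 mm thick, at (45, 45) and (-45, -45) mm stand 14 mm above its rim, through the cover's holes.
- cover: Loose square aluminium plate, 110 x 110 x 6 mm, 0.22 kg, lying on the housing's rim, with two 9 mm holes over the dowel pins, and a black bridge handle on top. Origin: centre of the handle's bar, 36 mm above the plate's underside. The bar lies along x, 76 mm long, 12 mm wide (y), 12 mm high; 24 mm of free space between bar and plate. z up.
- hub_face (a point): Centre of the top face of the pulley's hub inside the housing, 54 mm above the bench (4 mm under the housing's rim), hidden until the cover is off. z up; x points to the keyway, which red dots mark. Round bore 25.6 mm wide; keyway 8 mm wide, reaching to 18.5 mm from the axis. The top of the sprung seat in the bore lies 28 mm below the hub face.
- pulley: The pulley, 76 mm across, in the housing. Origin: on its axis, 44 mm below the hub face; x points to the keyway. It turns about its upright axis only against stiff friction (0.6 N m), so it stays put while the shaft is turned on it, and starts at any angle up to 0.5 rad from the housing's x axis.
- spring_seat (a joint): Brass sprung seat in the bore: 0 up, grows as it is pressed down (m). It is pressed 0.008 when the shaft is fully home; the spring pushes back with 5 N at first and 11 N then, and lifts the shaft again if it is let go.
- shaft: Loose steel shaft, 0.30 kg, standing upright in the wooden stand. Origin: centre of its square grip, 24 x 24 mm and 50 mm high, faces along x and y; z up, x towards the key's side (red marks on grip and collar). Fully home the origin is 31 mm above the hub face, with x along the keyway; with the key resting on the hub face, beside the keyway, it is 51 mm above it.
- shaft_tip (a point): Lower end of the shaft, on its axis, 67 mm below the grip's centre. From it up: plain round nose, 18 mm wide at the tip, 24 mm from 5 mm up; a brass key from 16 to 36 mm up, 6 mm wide, on the +x side, reaching to 17 mm from the axis; a collar 39 mm across from 36 to 42 mm up; then the grip.
- stand: Fixed wooden block 70 x 70 x 30 mm, with a round hole 14 mm deep that holds the shaft's nose with 0.75 mm of play. Origin: centre of its underside.
- clear_bench (a point): Middle of the bare bench between housing, stand and the fixed mitre saw, on its surface: always room here for the cover, turned as it lies on the housing. The saw's table arm ends 40 mm farther in x, 110 mm in y. The hanging black leads are a solid obstacle, from 0.41 m to the right of this point at bench height to 0.45 m right and 80 mm farther in x at 0.33 m up, and on upward.
- nail_jar: Bystander: glass jar of nails, 62 mm across, 85 mm high, loose. Origin: centre of its underside.
- sanding_block: Bystander: brown sanding block, 64 x 112 x 28 mm, loose. Origin: centre of its underside.
- screwdriver: Bystander: screwdriver with red handle, 198 mm long (along y), 27 mm thick, loose. Origin: centre of its underside.
Mind the look-alikes: they are no part of the job. Several things have the shape of the shaft; the one meant has the colours described above.

How it is judged:
By the outcome, as a careful person would: the job done as asked, in the order asked, and still so for the second after the job is handed in, while the arm keeps its last pose, push and grip.
It also fails if it takes over 64 s, if anything falls off the work surface, if the arm or the gripper's body presses on something with over 40 N, if the wrist force passes 120 N, or if a joint passes its speed limit or range.

## Robot

A 6-joint arm with a two-finger parallel gripper is mounted at the origin on a cart in front of the work surface, level with it; the furniture and walls round the work are solid. World frame = base frame: x ahead of the robot, y to its left, z up, the work surface at z = 0. Lengths are in m, angles in rad, forces in N, time in s.
With the tool pointing down it reaches from about 0.25 to 0.775 m from the base axis. Payload 4 kg.
Tool frame: the origin (TCP) lies at the very end of the fingers, on their centre line; the grasp point (between the pads) lies 19 mm behind it (robot.pinch_z is the distance from the TCP to the grasp point, in m); z points along the fingers, y is the line along which they close (so a half turn about z gives the same grasp; the last joint's range is limited). The gripper opens to 94 mm and grips with 3 to 60 N. Pads are 16 mm wide; open, the fingers measure 119 mm over their backs; the gripper's body (75 mm by 177 mm) begins 78 mm behind the grasp point.
Start: joints at [1.115, 0.087, 1.371, -0, 1.684, -0.103], TCP at [0.19, 0.516, 0.206] pointing down, gripper open.
Joint ranges: [-3.1, 3.1], [-0.76, 2.03], [0.27, 2.55], [-1.08, 4.22], [0.17, 2.65], [-2.57, 2.57]. Speed limits (rad/s): [2.79, 2.79, 3.14, 3.14, 3.14, 3.14].

## Interface

Orientations are given as [roll, pitch, yaw] about the fixed x, y, z axes, in that order (R = Rz(yaw) Ry(pitch) Rx(roll)).
In Python, from bench import robot gives the robot as it stands.
- The arm moves only by the tool arm_command, never from a script. Its argument "targets" is one flat list of numbers, 7 for each row, row after row: the turn, a rotation vector about the tool's x, y, z in degrees, then the shift along the tool's x, y, z in mm, then the closure, from -1 (fully open) to 1 (shut). In form: [ax, ay, az, x, y, z, hand, ax, ay, az, x, y, z, hand, ...]. A call has 1 to 20 rows; each row is the pose to reach, as a shift and turn from the pose commanded when the call began, along the tool's axes at that moment; what a row does not reach only later rows make up. A row lasts 1/10 s, in which the tool goes at most 50 mm and 8.59 degrees, less where a joint would pass 70% of its speed; a pose out of reach is approached as far as the arm can. A call with a gripper value outside its range is refused whole. The fingers move at their own pace and stop on an object; the grip force is fixed at half the most. Time passes only in rows, so rows that repeat a pose let the fingers close. It gives the time, the measured TCP pose, the force, the opening and the grip force at its end, in the units of the state.
- robot.get_obs(): the state, without advancing time (a new reading comes with each control period).
- robot.snapshot(name): name is "scene" or "top" or "wrist"; returns a dict with "color" (480x640x3 uint8, red, green, blue), "range_z" (480x640 float32, m along the optical axis (not along the pixel's ray), 0 where there is no reading), "fx", "fy", "cx", "cy" (pixels), "T" (4x4, takes a point from camera to world coordinates); the wrist camera has in their place "T_tool_cam" (4x4, takes a point from camera to tool coordinates, whose origin is the TCP and whose axes are the flange's). Camera axes: x right, y down, z forward; pixel columns grow to the right and rows downward; lengths in m; the calibration is good to about 2 mm. The wrist camera is an equidistant fisheye: a pixel r from the principal point sees the ray r / f radians off the axis. A picture is of the moment at which its call begins: read the wrist's pose just before it.
- robot.close_job(): hands the job in; it is judged then, once.
The state is a dict: "time": time; "joint_positions": joint angles; "qvel": joint speeds; "joint_torque": joint torques, N m; "tool_pos": TCP position; "ee_rot": TCP orientation; "wrist_force": force on the tool from outside, world axes, zero at the start; "wrist_torque": the same for the moment, N m; "width": finger opening in m; "finger_force": force on a finger pad.
Only numpy, scipy, OpenCV 4.12 (cv2) and the standard library are available. Lean on these libraries where they do the work, as an engineer would, in place of code of your own. Each camera call takes 0.05 s, during which the arm holds its last target. There are 200 camera calls.

## Working session

There is one attempt and no reset: what is moved stays moved. The work goes in short steps, Python scripts to look and compute and a tool call to move; the robot and the scene stay as the last step left them, time stands still between calls to the robot, and variables do not carry over. Pictures are saved under pics/ and viewed, at most 10 in all, crops included, and the job is handed in when it is done.

Besides the shell and the picture viewer there is one more tool, called as a command line: name --argument value ..., lists and objects as JSON in quotes. arm_command: Moves the arm, as the interface text tells. Its arguments: {"type":"object","properties":{"targets":{"type":"array"}},"required":["targets"]}

```bash
mkdir -p pics; ls; cat > h.py <<'E'
import numpy as np, cv2
from bench import robot
from scipy.spatial.transform import Rotation as R
def snap(n,f=None):
    o=robot.get_obs(); s=robot.snapshot(n); s['obs']=o
    if f: cv2.imwrite('pics/'+f,cv2.cvtColor(s['color'],cv2.COLOR_RGB2BGR))
    if n=='wrist':
        T=np.eye(4);T[:3,:3]=R.from_euler('xyz',o['ee_rot']).as_matrix();T[:3,3]=o['tool_pos'];s['T']=T@s['T_tool_cam'];s['fish']=True
    return s
def rays(s,uv):
    uv=np.atleast_2d(uv).astype(float);x=(uv[:,0]-s['cx'])/s['fx'];y=(uv[:,1]-s['cy'])/s['fy']
    if 'fish' in s:
        t=np.hypot(x,y);k=np.where(t>1e-9,np.sin(t)/np.maximum(t,1e-9),1);d=np.c_[x*k,y*k,np.cos(t)]
    else: d=np.c_[x,y,np.ones(len(x))]
    return d@s['T'][:3,:3].T, s['T'][:3,3]
def onplane(s,uv,z):
    d,o=rays(s,uv);return o+d*((z-o[2])/d[:,2])[:,None]
def cloud(s):
    v,u=np.mgrid[:480,:640];d,o=rays(s,np.c_[u.ravel(),v.ravel()])
    dc=d@s['T'][:3,:3]
    return (o+d*(s['range_z'].ravel()/dc[:,2])[:,None]).reshape(480,640,3)
E
python3 - <<'E'
from h import *
a=snap('scene','s1.png');b=snap('top','t1.png')
np.set_printoptions(precision=3,suppress=True)
for s in(a,b):print(s['fx'],s['cx'],s['cy'],s['T'])
print(b['obs'])
np.savez('t1.npz',**{k:b[k] for k in('color','range_z','fx','fy','cx','cy','T')})
np.savez('s1.npz',**{k:a[k] for k in('color','range_z','fx','fy','cx','cy','T')})
E
```

```text
pics
489.7653119883905 324.78327014014087 232.78548717753768 [[ 0.744 -0.411  0.526 -0.003]
 [-0.668 -0.457  0.588 -0.212]
 [-0.001 -0.789 -0.615  0.607]
 [ 0.     0.     0.     1.   ]]
611.3297649019246 320.8736328160095 234.01636962648237 [[ 0.006 -0.988  0.151  0.307]
 [-1.    -0.008 -0.014  0.275]
 [ 0.015 -0.151 -0.988  1.146]
 [ 0.     0.     0.     1.   ]]
{'time': 0.05, 'joint_positions': array([ 1.115,  0.088,  1.372, -0.   ,  1.684, -0.103]), 'qvel': array([-0.003,  0.   ,  0.   , -0.002,  0.   , -0.   ]), 'joint_torque': array([  0.002, -34.154, -30.359,   0.072,   0.031,  -0.   ]), 'tool_pos': array([0.19 , 0.516, 0.204]), 'ee_rot': array([-3.139, -0.   ,  2.789]), 'wrist_force': array([-0.37 ,  0.487,  0.456]), 'wrist_torque': array([0.019, 0.009, 0.021]), 'finger_force': 0.0, 'width': 0.09397762286173014}
```

View pics/s1.png

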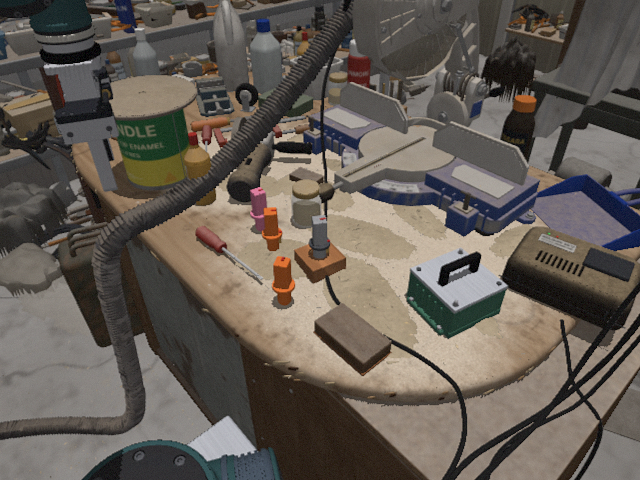

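View pics/t1.png

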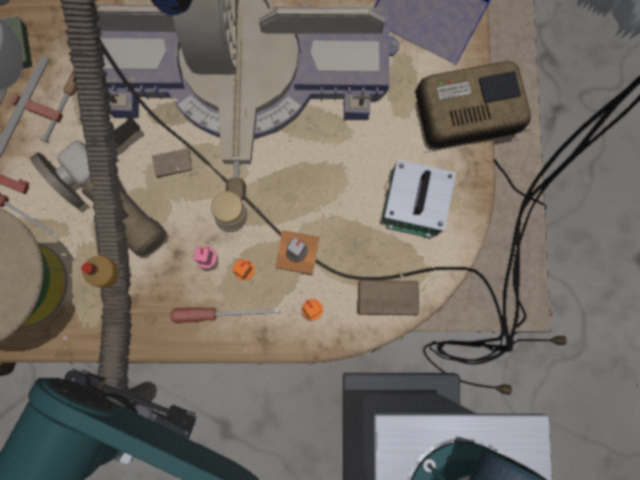

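The scene and top views show the cover (white, top view around (420,195), handle at (423,192)) on the green housing. The steel shaft stands in the wooden stand at about (298,250), the jar is at (228,210), and the orange and pink decoys are nearby.

```bash
python3 - <<'E'
from h import *
np.set_printoptions(precision=4,suppress=True)
s=dict(np.load('t1.npz'));P=cloud(s);c=s['color'];hsv=cv2.cvtColor(c,cv2.COLOR_RGB2HSV)
# plate
def box(r,m):
    u0,v0,u1,v1=r;M=np.zeros((480,640),np.uint8);M[v0:v1,u0:u1]=m[v0:v1,u0:u1];n,l,st,ce=cv2.connectedComponentsWithStats(M)
    i=1+st[1:,4].argmax();m=(l==i);k=cv2.findContours(m.astype(np.uint8),0,2)[0];k=max(k,key=cv2.contourArea)
    r=cv2.minAreaRect(k);return r,np.median(P[m],0),m.sum()
z=P[...,2]
r,p,n=box((375,150,470,240),((z>.055)&(z<.07)&(hsv[...,1]<70)).astype(np.uint8));print('plate',r,p,n)
q=onplane(s,cv2.boxPoints(r),.064);print(q,q.mean(0),np.linalg.norm(np.diff(q,axis=0),axis=1))
r,p,n=box((375,150,470,240),(z>.085).astype(np.uint8));print('bar',r,p,n)
q=onplane(s,cv2.boxPoints(r),.100);print(q,q.mean(0))
r,p,n=box((260,220,340,290),((z>.018)&(z<.04)&(hsv[...,1]>80)).astype(np.uint8));print('stand',r,p,n)
q=onplane(s,cv2.boxPoints(r),.03);print(q,q.mean(0),np.linalg.norm(np.diff(q,axis=0),axis=1))
r,p,n=box((260,220,340,290),(z>.1).astype(np.uint8));print('shaft',r,p,n)
q=onplane(s,cv2.boxPoints(r),p[2]);print(q,q.mean(0))
cr=cv2.cvtColor(c[140:290,260:470],cv2.COLOR_RGB2BGR);cv2.imwrite('pics/c1.png',cv2.resize(cr,None,fx=3.8,fy=3.8,interpolation=cv2.INTER_CUBIC))
for n,uv in dict(jar=(228,210),saw=(237,190),sawend=(237,160)).items():
    print(n,P[uv[1],uv[0]])
E
```

```text
plate ((419.8529357910156, 195.41175842285156), (61.71670913696289, 60.08972930908203), 12.52880859375) [0.5444 0.085  0.0625] 3293
[[0.5026 0.1479 0.064 ]
 [0.6118 0.123  0.064 ]
 [0.5877 0.0131 0.064 ]
 [0.4791 0.0396 0.064 ]] [0.5453 0.0809 0.064 ] [0.112  0.1125 0.1118]
bar ((422.63458251953125, 191.32693481445312), (7.648529052734375, 43.14554977416992), 11.309932708740234) [0.544  0.0815 0.0978] 314
[[0.5077 0.097  0.1   ]
 [0.5838 0.0807 0.1   ]
 [0.5812 0.0675 0.1   ]
 [0.5052 0.084  0.1   ]] [0.5445 0.0823 0.1   ]
stand ((296.4302062988281, 252.20567321777344), (38.147727966308594, 38.33201599121094), 10.619654655456543) [0.4387 0.303  0.0283] 1074
[[0.415  0.3447 0.03  ]
 [0.485  0.3329 0.03  ]
 [0.4724 0.2635 0.03  ]
 [0.4026 0.276  0.03  ]] [0.4438 0.3043 0.03  ] [0.0709 0.0705 0.0709]
shaft ((295.5, 246.49996948242188), (14.144856452941895, 14.144856452941895), 33.6900634765625) [0.4436 0.3047 0.1062] 199
[[0.4406 0.3208 0.1062]
 [0.4611 0.3076 0.1062]
 [0.4476 0.2872 0.1062]
 [0.4272 0.3004 0.1062]] [0.4441 0.304  0.1062]
jar [0.5113 0.4247 0.0826]
saw [0.5491 0.4106 0.0762]
sawend [0.6053 0.4125 0.0728]
```

View pics/c1.png

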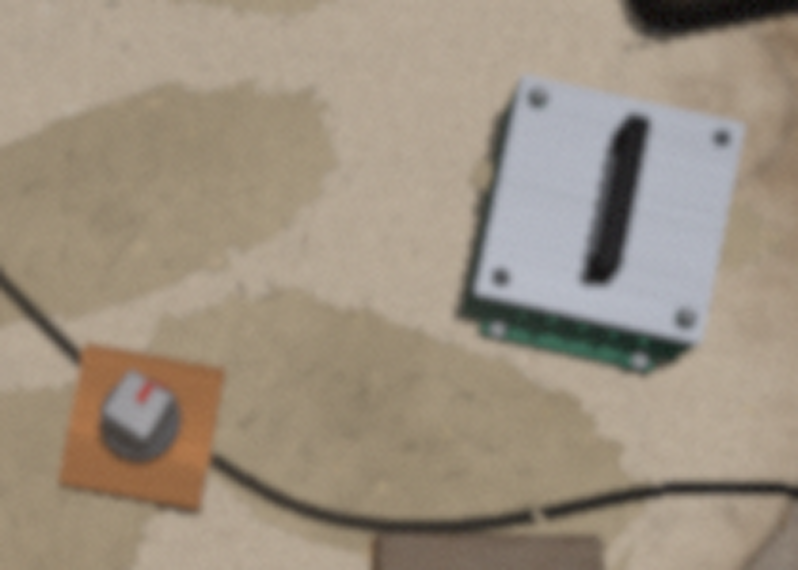

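Shaft and cover heights match the given sizes: shaft top at 0.106 m against 0.108 expected, and plate side about 111 mm. I'll move above the cover and take a closer look.

```bash
cat >> h.py <<'E'
def go(x,y,z,yawdeg):
    o=robot.get_obs();M=R.from_euler('xyz',o['ee_rot']);D=R.from_euler('xyz',[180,0,yawdeg],degrees=True)
    print('turn',np.round((M.inv()*D).as_rotvec(degrees=True),2),'shift mm',np.round(M.inv().apply(np.array([x,y,z])-o['tool_pos'])*1e3,1))
def st():
    o=robot.get_obs();print({k:np.round(o[k],4) for k in('time','tool_pos','ee_rot','wrist_force','width','finger_force','joint_positions')})
E
python3 - <<'E'
from h import *
go(.545,.082,.22,167.5)
s=dict(np.load('t1.npz'));P=cloud(s);print(P[250:340:30,105])
E
```

```text
turn [-0.11 -0.02 -7.71] shift mm [-483.2 -284.3  -15.1]
[[0.43767136 0.6345765  0.08891262]
 [0.38402715 0.62411798 0.11081795]
 [0.33534275 0.64036376 0.05335805]]
```

arm_command --targets '[0, 0, -0.6, -40, -24, -1, -1, 0, 0, -1.2, -80, -47, -3, -1, 0, 0, -1.8, -120, -71, -4, -1, 0, 0, -2.5, -160, -95, -5, -1, 0, 0, -3.2, -200, -118, -6, -1, 0, 0, -3.8, -241, -142, -8, -1, 0, 0, -4.5, -281, -166, -9, -1, 0, 0, -5.1, -321, -189, -10, -1, 0, 0, -5.8, -361, -213, -11, -1, 0, 0, -6.4, -402, -237, -13, -1, 0, 0, -7, -442, -260, -14, -1, 0, 0, -7.7, -483, -284, -15, -1, 0, 0, -7.7, -483, -284, -15, -1, 0, 0, -7.7, -483, -284, -15, -1, 0, 0, -7.7, -483, -284, -15, -1, 0, 0, -7.7, -483, -284, -15, -1, 0, 0, -7.7, -483, -284, -15, -1]'

```text
time: 1.8
tool_pos: [0.5446, 0.0839, 0.2208]
ee_rot: [3.141, 0.0, 2.925]
wrist_force: [-0.7, -0.8, 0.3]
width: 0.0939
finger_force: 0.0
```

```bash
python3 - <<'E'
from h import *
np.set_printoptions(precision=4,suppress=True)
st();s=snap('wrist','w1.png');print(s['fx'],s['cx'],s['cy'],s['T_tool_cam'])
P=cloud(s);z=P[...,2];d=s['range_z']
near=(d>0)&(np.hypot(P[...,0]-.545,P[...,1]-.082)<.075)
m=(near&(z>.09)&(z<.11)).astype(np.uint8);n,l,stt,ce=cv2.connectedComponentsWithStats(m)
i=1+stt[1:,4].argmax();v,u=np.nonzero(l==i);q=onplane(s,np.c_[u,v],.100)[:,:2].astype(np.float32)
r=cv2.minAreaRect(q*1000);print('bar',r,np.median(z[l==i]),len(q))
m=near&(z>.055)&(z<.072);v,u=np.nonzero(m);q=onplane(s,np.c_[u,v],.064)[:,:2].astype(np.float32);print('plate',cv2.minAreaRect(q*1000),np.median(z[m]))
go(.545,.082,.081,167.5)
E
```

```text
{'time': np.float64(1.8), 'tool_pos': array([0.5446, 0.0839, 0.2208]), 'ee_rot': array([3.1413, 0.0004, 2.9252]), 'wrist_force': array([-0.7273, -0.7755,  0.3493]), 'width': np.float64(0.0939), 'finger_force': np.float64(0.0), 'joint_positions': array([ 0.0499,  0.0867,  1.3412,  0.0002,  1.7133, -1.3045])}
371.64829954431775 319.21776069751104 230.60142422494258 [[-0.0002 -0.9596 -0.2815  0.0823]
 [ 1.     -0.     -0.0006  0.0001]
 [ 0.0005 -0.2815  0.9596 -0.1794]
 [ 0.      0.      0.      1.    ]]
bar ((544.453369140625, 79.38212585449219), (11.906502723693848, 75.95252227783203), 77.6613998413086) 0.09977461384961017 1268
plate ((545.1553344726562, 79.24475860595703), (110.40625, 110.63504028320312), 77.47254180908203) 0.06411690828806721
turn [0.02 0.03 0.09] shift mm [ -0.6  -1.7 139.8]
```

View pics/w1.png

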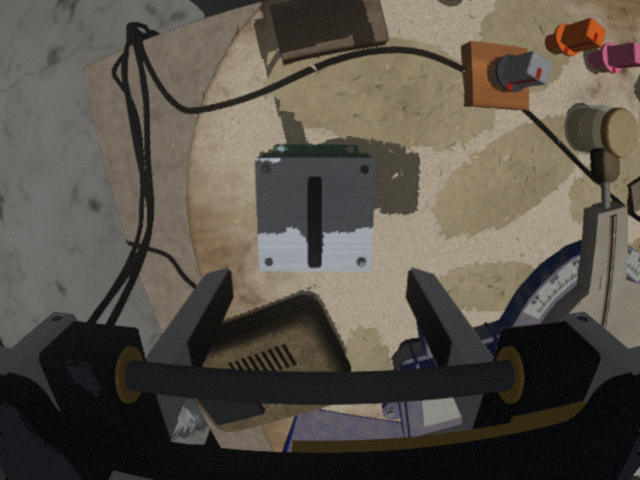

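The wrist view shows the bar at about (315,222) and the plate well aligned between the open fingers. The bar centre measures (0.5445, 0.0794) with yaw −12.4°. I'll descend and grip.

arm_command --targets '[0, 0, 0, -1, -4.4, 40, -1, 0, 0, 0, -1, -4.4, 80, -1, 0, 0, 0, -1, -4.4, 110, -1, 0, 0, 0, -1, -4.4, 130, -1, 0, 0, 0, -1, -4.4, 140, -1, 0, 0, 0, -1, -4.4, 140, -1, 0, 0, 0, -1, -4.4, 140, 1, 0, 0, 0, -1, -4.4, 140, 1, 0, 0, 0, -1, -4.4, 140, 1, 0, 0, 0, -1, -4.4, 140, 1, 0, 0, 0, -1, -4.4, 140, 1, 0, 0, 0, -1, -4.4, 140, 1, 0, 0, 0, -1, -4.4, 140, 1, 0, 0, 0, -1, -4.4, 140, 1, 0, 0, 0, -1, -4.4, 140, 1, 0, 0, 0, -1, -4.4, 140, 1]'

```text
time: 3.45
tool_pos: [0.5452, 0.0782, 0.0804]
ee_rot: [3.142, -0.0, 2.923]
wrist_force: [0.8, 0.3, 0.1]
width: 0.0175
finger_force: 0.0
```

arm_command --targets '[0, 0, 0, 0, 0, 0, 1, 0, 0, 0, 0, 0, 0, 1, 0, 0, 0, 0, 0, 0, 1, 0, 0, 0, 0, 0, 0, 1, 0, 0, 0, 0, 0, -3, 1, 0, 0, 0, 0, 0, -8, 1, 0, 0, 0, 0, 0, -14, 1, 0, 0, 0, 0, 0, -20, 1, 0, 0, 0, 0, 0, -30, 1, 0, 0, 0, 0, 0, -45, 1, 0, 0, 0, 0, 0, -60, 1, 0, 0, 0, 0, 0, -60, 1, 0, 0, 0, 0, 0, -60, 1]'

```text
time: 4.75
tool_pos: [0.5457, 0.0783, 0.1415]
ee_rot: [3.141, 0.002, 2.923]
wrist_force: [-0.7, 0.3, -2.3]
width: 0.012
finger_force: 30.0
```

```bash
python3 - <<'E'
from h import *
st()
go(.56,.265,.135,167.6);go(.56,.265,.018,167.6)
s=dict(np.load('t1.npz'));P=cloud(s)
# obstacles near target footprint
m=(np.hypot(P[...,0]-.56,P[...,1]-.265)<.085)&(P[...,2]>.012);print(m.sum(),P[m][:10])
E
```

```text
{'time': np.float64(4.75), 'tool_pos': array([0.5457, 0.0783, 0.1415]), 'ee_rot': array([3.1411e+00, 1.8000e-03, 2.9232e+00]), 'wrist_force': array([-0.714 ,  0.3125, -2.3477]), 'width': np.float64(0.012), 'finger_force': np.float64(29.9995), 'joint_positions': array([ 0.0396,  0.1097,  1.4733,  0.    ,  1.5567, -1.3129])}
turn [ 0.03  0.1  -0.11] shift mm [ 26.5 185.4   6.5]
turn [ 0.03  0.1  -0.11] shift mm [ 26.7 185.3 123.5]
0 []
```

arm_command --targets '[0, 0, 0, 5, 30, 0, 1, 0, 0, 0, 10, 65, 0, 1, 0, 0, 0, 15, 100, 3, 1, 0, 0, 0, 20, 140, 5, 1, 0, 0, 0, 24, 170, 6, 1, 0, 0, 0, 26.5, 185, 7, 1, 0, 0, 0, 26.5, 185, 20, 1, 0, 0, 0, 26.5, 185, 40, 1, 0, 0, 0, 26.5, 185, 65, 1, 0, 0, 0, 26.5, 185, 90, 1, 0, 0, 0, 26.5, 185, 110, 1, 0, 0, 0, 26.5, 185, 118, 1, 0, 0, 0, 26.5, 185, 121, 1, 0, 0, 0, 26.5, 185, 123, 1, 0, 0, 0, 26.5, 185, 123, 1, 0, 0, 0, 26.5, 185, 124, 1, 0, 0, 0, 26.5, 185, 124, 1]'

```text
time: 6.45
tool_pos: [0.5585, 0.2621, 0.0219]
ee_rot: [-3.139, -0.001, 2.922]
wrist_force: [-11.9, -5.1, 20.7]
width: 0.0117
finger_force: 30.0
```

Contact is at 0.022 m, which matches the plate lying on the bench given the offset at the grasp (0.0804 − 0.058). I'll ease off, release and rise.

arm_command --targets '[0, 0, 0, 0, 0, -1.5, 1, 0, 0, 0, 0, 0, -1.5, 0.6, 0, 0, 0, 0, 0, -1.5, 0, 0, 0, 0, 0, 0, -1.5, -0.5, 0, 0, 0, 0, 0, -1.5, -0.5, 0, 0, 0, 0, 0, -1.5, -0.5, 0, 0, 0, 0, 0, -1.5, -0.5, 0, 0, 0, 0, 0, -10, -0.5, 0, 0, 0, 0, 0, -40, -0.5, 0, 0, 0, 0, 0, -80, -0.5, 0, 0, 0, 0, 0, -125, -0.5, 0, 0, 0, 0, 0, -170, -0.5, 0, 0, 0, 0, 0, -210, -0.5, 0, 0, 0, 0, 0, -210, -0.5]'

```text
time: 7.85
tool_pos: [0.5622, 0.2658, 0.2361]
ee_rot: [3.133, 0.013, 2.923]
wrist_force: [0.8, -0.0, 0.1]
width: 0.0701
finger_force: 0.0
```

```bash
python3 - <<'E'
from h import *
np.set_printoptions(precision=4,suppress=True)
st();s=snap('wrist','w2.png');np.savez('w2.npz',**{k:s[k] for k in('color','range_z','fx','fy','cx','cy','T','fish')})
P=cloud(s);z=P[...,2]
m=(z<.012)&(z>.003)&(np.hypot(P[...,0]-.56,P[...,1]-.262)<.09)
print('plate z',np.median(z[m]),m.sum())
E
```

```text
{'time': np.float64(7.85), 'tool_pos': array([0.5622, 0.2658, 0.2361]), 'ee_rot': array([3.1331, 0.0132, 2.9234]), 'wrist_force': array([ 0.8283, -0.0071,  0.1341]), 'width': np.float64(0.0701), 'finger_force': np.float64(0.0), 'joint_positions': array([ 0.3504,  0.2337,  1.1437,  0.0001,  1.7485, -1.0022])}
plate z 0.0060278425274373215 11230
```

View pics/w2.png

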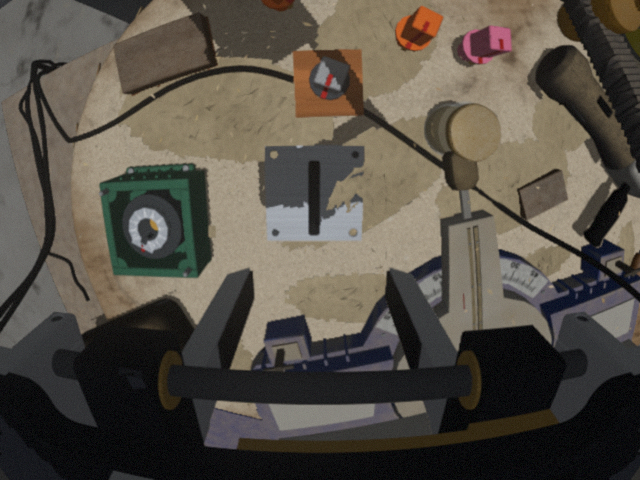

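The cover lies flat (plate top z = 6 mm) and the stand is clear. The hub is visible at about (152,228) with red marks lower-left of it, and the shaft is at (328,78). I'll take a closer look at the hub.

```bash
python3 - <<'E'
from h import *
go(.545,.08,.2,167.6)
E
```

```text
turn [ 0.3   0.47 -0.1 ] shift mm [ -24.1 -184.6   31.3]
```

arm_command --targets '[0.1, 0.2, 0, -6, -45, 8, -0.5, 0.2, 0.3, 0, -12, -90, 16, -0.5, 0.3, 0.5, 0, -18, -135, 24, -0.5, 0.3, 0.5, 0, -24, -180, 30, -0.5, 0.3, 0.5, 0, -24, -184.6, 31, -0.5, 0.3, 0.5, 0, -24, -184.6, 31, -0.5, 0.3, 0.5, 0, -24, -184.6, 31, -0.5]'

```text
time: 8.6
tool_pos: [0.5426, 0.08, 0.1948]
ee_rot: [-3.137, -0.01, 2.924]
wrist_force: [-0.3, 0.5, 1.2]
width: 0.0704
finger_force: 0.0
```

```bash
python3 - <<'E'
from h import *
st();s=snap('wrist');np.savez('w3.npz',**{k:s[k] for k in('color','range_z','fx','fy','cx','cy','T','fish')})
c=s['color'][150:310,220:410];cv2.imwrite('pics/w3.png',cv2.resize(cv2.cvtColor(c,cv2.COLOR_RGB2BGR),None,fx=3.75,fy=3.75,interpolation=cv2.INTER_CUBIC))
E
```

```text
{'time': np.float64(8.6), 'tool_pos': array([0.5426, 0.08  , 0.1948]), 'ee_rot': array([-3.1369, -0.01  ,  2.9238]), 'wrist_force': array([-0.2986,  0.4586,  1.212 ]), 'width': np.float64(0.0704), 'finger_force': np.float64(0.0), 'joint_positions': array([ 0.0443,  0.0947,  1.3836, -0.0019,  1.6741, -1.3089])}
```

View pics/w3.png

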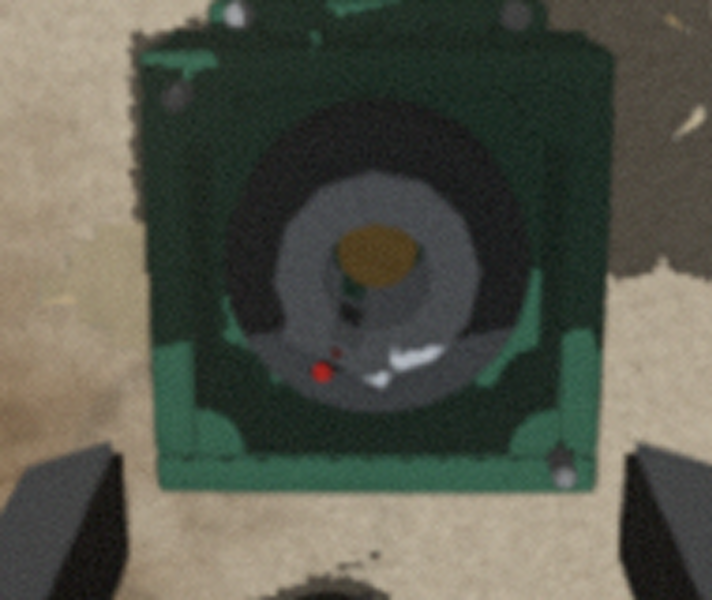

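The crop shows the hub face as a grey disc about crop (378,270), with red dots at (322,372) and (337,353) marking the keyway.

```bash
cat > hub.py <<'E'
from h import *
import sys
np.set_printoptions(precision=4,suppress=True)
s=dict(np.load(sys.argv[1]));P=cloud(s);z=P[...,2];c=s['color'].astype(int)
near=np.hypot(P[...,0]-.545,P[...,1]-.08)
m=(near<.05)&(abs(z-.054)<.003)
n,l,stt,ce=cv2.connectedComponentsWithStats(m.astype(np.uint8));i=1+stt[1:,4].argmax();m=l==i
k=max(cv2.findContours(m.astype(np.uint8),0,1)[0],key=cv2.contourArea)[:,0]
q=onplane(s,k,.054)[:,:2]*1e3
print('face z',np.median(z[m]),m.sum());e=cv2.fitEllipse(q.astype(np.float32));print('ellipse',e,'minc',cv2.minEnclosingCircle(q.astype(np.float32)))
m2=m.copy()
hc=np.array(e[0])
red=(c[...,0]>1.8*c[...,1])&(c[...,0]>1.8*c[...,2])&(c[...,0]>50)&(near<.05)
n,l,stt,ce=cv2.connectedComponentsWithStats(red.astype(np.uint8))
for j in range(1,n):
    zz=z[l==j].mean();p=onplane(s,ce[j],zz)[0,:2]*1e3-hc;print('red',stt[j,4],ce[j],zz,p,np.hypot(*p),np.degrees(np.arctan2(p[1],p[0])))
# rim / pins
m=(near>.04)&(near<.085)&(abs(z-.058)<.003);q=onplane(s,np.argwhere(m)[:,::-1],.058)[:,:2]*1e3;print('housing',cv2.minAreaRect(q.astype(np.float32)))
E
python3 hub.py w3.npz
```

```text
face z 0.05408741000348205 1599
ellipse ((546.275146484375, 78.94070434570312), (47.32015609741211, 49.085025787353516), 59.972476959228516) minc ((547.089111328125, 78.57109832763672), 25.940046310424805)
red 27 [305.4815 248.8889] 0.04670548639824598 [ 22.7094 -18.6335] 29.37560744748118 -39.36947796395575
housing ((544.9721069335938, 79.31753540039062), (109.93843841552734, 109.20745849609375), 77.63691711425781)
```

Hub centre ≈ (0.5456, 0.0791) and keyway yaw ≈ −39°. The face reads z 0.054, as specified, and the yaw is within 0.5 rad of the housing's −12.4°. Next is the shaft.

```bash
python3 - <<'E'
from h import *
go(.444,.304,.22,147)
E
```

```text
turn [-0.36 -0.48 20.58] shift mm [144.8 196.9 -24.4]
```

arm_command --targets '[0, 0, 3, 22, 30, -12, -1, 0, 0, 7, 46, 62, -20, -1, 0, 0, 11, 72, 98, -24, -1, 0, 0, 14, 98, 134, -24, -1, 0, 0, 17.5, 124, 168, -24, -1, -0.2, -0.3, 20.6, 145, 197, -24, -1, -0.2, -0.3, 20.6, 145, 197, -24, -1, -0.2, -0.3, 20.6, 145, 197, -24, -1, -0.2, -0.3, 20.6, 145, 197, -24, -1, -0.2, -0.3, 20.6, 145, 197, -24, -1]'

```text
time: 9.65
tool_pos: [0.4447, 0.3022, 0.2197]
ee_rot: [-3.138, -0.002, 2.563]
wrist_force: [0.6, 0.3, 0.2]
width: 0.094
finger_force: 0.0
```

```bash
python3 - <<'E'
from h import *
np.set_printoptions(precision=4,suppress=True)
st();s=snap('wrist');P=cloud(s);z=P[...,2];c=s['color'].astype(int)
near=np.hypot(P[...,0]-.444,P[...,1]-.304)<.04
m=near&(abs(z-.108)<.004)
v,u=np.nonzero(m);q=onplane(s,np.c_[u,v],.108)[:,:2].astype(np.float32)*1000;r=cv2.minAreaRect(q);print('grip',r,np.median(z[m]),len(q))
red=(c[...,0]>1.8*c[...,1])&(c[...,0]>1.8*c[...,2])&(c[...,0]>60)&near&(abs(z-.108)<.006)
n,l,stt,ce=cv2.connectedComponentsWithStats(red.astype(np.uint8))
for j in range(1,n):
    p=onplane(s,ce[j],.108)[0,:2]*1e3-r[0];print('red',stt[j,4],p,np.degrees(np.arctan2(p[1],p[0])))
go(r[0][0]/1e3,r[0][1]/1e3,.067,147)
np.savez('w4.npz',**{k:s[k] for k in('color','range_z','fx','fy','cx','cy','T','fish')})
E
```

```text
{'time': np.float64(9.65), 'tool_pos': array([0.4447, 0.3022, 0.2197]), 'ee_rot': array([-3.1378, -0.0016,  2.5625]), 'wrist_force': array([0.6431, 0.2731, 0.2438]), 'width': np.float64(0.094), 'finger_force': np.float64(0.0), 'joint_positions': array([ 0.4917,  0.0607,  1.3711, -0.0004,  1.714 , -0.5001])}
grip ((443.2847595214844, 303.84027099609375), (23.80848503112793, 24.45285415649414), 56.89494705200195) 0.10799424087848658 848
red 30 [ 6.3522 -4.465 ] -35.10357829151134
turn [-0.21 -0.1  -0.2 ] shift mm [  1.9   1.2 152.7]
```

The shaft grip measures 24 × 24 mm at z 0.108, yaw −33°. I'll descend and grip.

arm_command --targets '[-0.2, -0.1, 0, 1.9, 1.2, 40, -1, -0.2, -0.1, 0, 1.9, 1.2, 85, -1, -0.2, -0.1, 0, 1.9, 1.2, 120, -1, -0.2, -0.1, 0, 1.9, 1.2, 142, -1, -0.2, -0.1, 0, 1.9, 1.2, 152.5, -1, -0.2, -0.1, 0, 1.9, 1.2, 152.5, -1, -0.2, -0.1, 0, 1.9, 1.2, 152.5, 1, -0.2, -0.1, 0, 1.9, 1.2, 152.5, 1, -0.2, -0.1, 0, 1.9, 1.2, 152.5, 1, -0.2, -0.1, 0, 1.9, 1.2, 152.5, 1, -0.2, -0.1, 0, 1.9, 1.2, 152.5, 1, -0.2, -0.1, 0, 1.9, 1.2, 152.5, 1, -0.2, -0.1, 0, 1.9, 1.2, 152.5, 1, -0.2, -0.1, 0, 1.9, 1.2, 152.5, 1, -0.2, -0.1, 0, 1.9, 1.2, 152.5, 1, -0.2, -0.1, 0, 1.9, 1.2, 152.5, 1, -0.2, -0.1, 0, 1.9, 1.2, 152.5, 1, -0.2, -0.1, 0, 1.9, 1.2, 152.5, 1]'

```text
time: 11.5
tool_pos: [0.4427, 0.3047, 0.0672]
ee_rot: [-3.141, -0.0, 2.564]
wrist_force: [-0.3, 0.4, -0.5]
width: 0.0238
finger_force: 30.0
```

```bash
python3 - <<'E'
from h import *
st();go(.4433,.3038,.187,147);go(.5456,.0791,.187,147)
E
```

```text
{'time': np.float64(11.5), 'tool_pos': array([0.4427, 0.3047, 0.0672]), 'ee_rot': array([-3.1414e+00, -1.0000e-04,  2.5636e+00]), 'wrist_force': array([-0.2715,  0.3941, -0.4535]), 'width': np.float64(0.0238), 'finger_force': np.float64(29.9867), 'joint_positions': array([ 0.4973,  0.1285,  1.6045,  0.    ,  1.4088, -0.4956])}
turn [-0.01 -0.01 -0.11] shift mm [  -1.    -0.4 -119.8]
turn [-0.01 -0.01 -0.11] shift mm [-209.4 -132.8 -119.8]
```

Gripped. I'll lift straight up and carry the shaft over to above the hub.

arm_command --targets '[0, 0, 0, 0, 0, -6, 1, 0, 0, 0, 0, 0, -20, 1, 0, 0, 0, 0, 0, -40, 1, 0, 0, 0, 0, 0, -60, 1, 0, 0, 0, 0, 0, -80, 1, 0, 0, 0, -10, -6, -80, 1, 0, 0, 0, -35, -22, -80, 1, 0, 0, 0, -65, -41, -80, 1, 0, 0, 0, -95, -60, -80, 1, 0, 0, 0, -125, -79, -80, 1, 0, 0, 0, -155, -98, -80, 1, 0, 0, 0, -180, -114, -80, 1, 0, 0, 0, -200, -127, -80, 1, 0, 0, 0, -208.5, -132.5, -78, 1, 0, 0, 0, -208.5, -132.5, -76, 1, 0, 0, 0, -208.5, -132.5, -75, 1, 0, 0, 0, -208.5, -132.5, -75, 1, 0, 0, 0, -208.5, -132.5, -75, 1]'

```text
time: 13.3
tool_pos: [0.5446, 0.0809, 0.1422]
ee_rot: [3.142, -0.0, 2.565]
wrist_force: [-0.1, 0.1, -3.0]
width: 0.0238
finger_force: 30.0
```

```bash
python3 - <<'E'
from h import *
np.set_printoptions(precision=4,suppress=True)
st();s=snap('wrist','w5.png');np.savez('w5.npz',**{k:s[k] for k in('color','range_z','fx','fy','cx','cy','T','fish')})
c=s['color'][140:340,200:440];cv2.imwrite('pics/w5c.png',cv2.resize(cv2.cvtColor(c,cv2.COLOR_RGB2BGR),None,fx=2.9,fy=2.9,interpolation=cv2.INTER_CUBIC))
go(.5448,.0797,.142,147)
E
```

```text
{'time': np.float64(13.3), 'tool_pos': array([0.5446, 0.0809, 0.1422]), 'ee_rot': array([ 3.1415, -0.0005,  2.5653]), 'wrist_force': array([-0.0739,  0.0922, -2.9685]), 'width': np.float64(0.0238), 'finger_force': np.float64(29.9857), 'joint_positions': array([ 0.0443,  0.1094,  1.4722,  0.0003,  1.5603, -0.9502])}
turn [ 0.01 -0.01 -0.02] shift mm [-0.7 -0.9  0.3]
```

View pics/w5c.png

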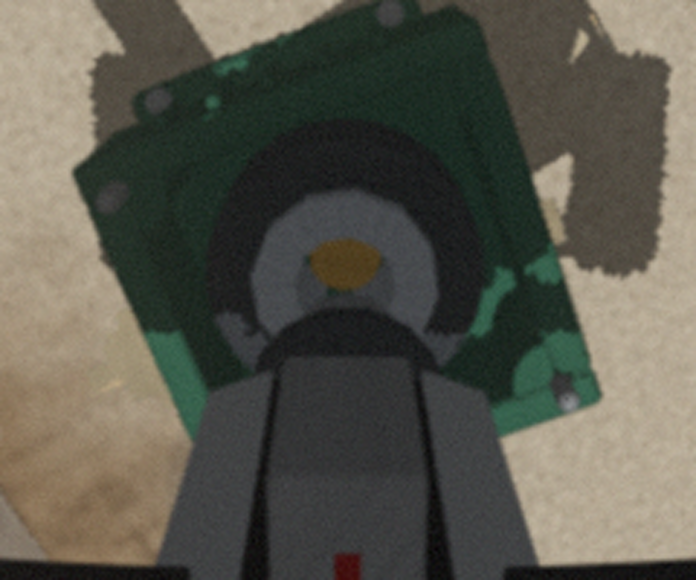

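The shaft sits on the grip's centre column (~345 in the crop), in line with the hub centre (345,278). Next I'll push the nose in until the key nearly rests on the hub.

arm_command --targets '[0, 0, 0, -0.7, -0.9, 10, 1, 0, 0, 0, -0.7, -0.9, 20, 1, 0, 0, 0, -0.7, -0.9, 28, 1, 0, 0, 0, -0.7, -0.9, 34, 1, 0, 0, 0, -0.7, -0.9, 38, 1, 0, 0, 0, -0.7, -0.9, 41, 1, 0, 0, 0, -0.7, -0.9, 44, 1, 0, 0, 0, -0.7, -0.9, 47, 1, 0, 0, 0, -0.7, -0.9, 49, 1, 0, 0, 0, -0.7, -0.9, 49, 1]'

```text
time: 14.35
tool_pos: [0.5451, 0.0795, 0.0931]
ee_rot: [3.14, -0.001, 2.564]
wrist_force: [0.5, 3.2, -3.0]
width: 0.024
finger_force: 30.0
```

arm_command --targets '[0, 0, 0, 0, 0, 2, 1, 0, 0, 0, 0, 0, 4, 1, 0, 0, 0, 0, 0, 5, 1, 0, 0, 0, 0, 0, 5, 1, 0, 0, 0, 0, 0, 5, 1]'

```text
time: 14.85
tool_pos: [0.5452, 0.0795, 0.0887]
ee_rot: [3.14, -0.0, 2.564]
wrist_force: [-0.9, 5.3, 1.2]
width: 0.0239
finger_force: 30.0
```

The key is resting lightly at the expected height (0.0887 against 0.089). I'll turn slowly toward −39° with a light push.

arm_command --targets '[0, 0, 1, 0, 0, 0.7, 1, 0, 0, 2, 0, 0, 1, 1, 0, 0, 3, 0, 0, 1, 1, 0, 0, 4, 0, 0, 1, 1, 0, 0, 5, 0, 0, 1.2, 1, 0, 0, 6, 0, 0, 1.2, 1, 0, 0, 6, 0, 0, 1.5, 1, 0, 0, 6, 0, 0, 1.5, 1]'

```text
time: 15.65
tool_pos: [0.5453, 0.0797, 0.087]
ee_rot: [3.14, -0.001, 2.459]
wrist_force: [-0.4, 5.9, -0.5]
width: 0.0235
finger_force: 30.0
```

arm_command --targets '[0, 0, 0, 0, 0, 1, 1, 0, 0, 0, 0, 0, 2, 1, 0, 0, 0, 0, 0, 3, 1, 0, 0, 0, 0, 0, 4, 1, 0, 0, 0, 0, 0, 4, 1]'

```text
time: 16.15
tool_pos: [0.5452, 0.0797, 0.0829]
ee_rot: [3.14, -0.001, 2.459]
wrist_force: [-0.2, 6.4, 0.1]
width: 0.0238
finger_force: 30.0
```

The key is in the keyway: the shaft descends freely and the height is below the resting level. I'll ease the side load and push home.

arm_command --targets '[0, 0, 0, 0.4, 0.5, 1, 1, 0, 0, 0, 0.4, 0.5, 3, 1, 0, 0, 0, 0.4, 0.5, 5, 1, 0, 0, 0, 0.4, 0.5, 7, 1, 0, 0, 0, 0.4, 0.5, 9, 1, 0, 0, 0, 0.4, 0.5, 11, 1, 0, 0, 0, 0.4, 0.5, 12.5, 1, 0, 0, 0, 0.4, 0.5, 14, 1, 0, 0, 0, 0.4, 0.5, 14, 1, 0, 0, 0, 0.4, 0.5, 14, 1]'

```text
time: 17.15
tool_pos: [0.5452, 0.0798, 0.0709]
ee_rot: [3.14, 0.0, 2.459]
wrist_force: [-4.4, 4.7, 8.8]
width: 0.024
finger_force: 30.0
```

arm_command --targets '[0, 0, 0, 0, 0, 1, 1, 0, 0, 0, 0, 0, 2, 1, 0, 0, 0, 0, 0, 3, 1, 0, 0, 0, 0, 0, 3, 1, 0, 0, 0, 0, 0, 3, 1, 0, 0, 0, 0, 0, 3, 1]'

```text
time: 17.75
tool_pos: [0.5453, 0.0797, 0.0691]
ee_rot: [3.14, 0.001, 2.459]
wrist_force: [-7.0, 5.4, 12.7]
width: 0.0241
finger_force: 30.0
```

arm_command --targets '[0, 0, 0, 0, 0, 1, 1, 0, 0, 0, 0, 0, 2, 1, 0, 0, 0, 0, 0, 3, 1, 0, 0, 0, 0, 0, 3, 1, 0, 0, 0, 0, 0, 3, 1, 0, 0, 0, 0, 0, 3, 1]'

```text
time: 18.35
tool_pos: [0.5453, 0.0797, 0.0691]
ee_rot: [3.14, 0.002, 2.459]
wrist_force: [-10.7, 4.3, 24.5]
width: 0.0233
finger_force: 30.0
```

The shaft has stopped hard at 0.0691 (expected 0.0692), with force rising at constant height, so it is home. One visual check follows.

```bash
python3 - <<'E'
from h import *
s=snap('scene','s2.png');w=snap('wrist')
P=cloud(w);d=np.hypot(P[...,0]-.5456,P[...,1]-.0791)
m=(d<.0185)&(P[...,2]<.068)&(P[...,2]>.04)&(w['range_z']>0);print('collar z',np.median(P[m][:,2]) if m.any() else None,m.sum());st()
c=s['color'][120:360,200:540];cv2.imwrite('pics/s2c.png',cv2.resize(cv2.cvtColor(c,cv2.COLOR_RGB2BGR),None,fx=2.3,fy=2.3,interpolation=cv2.INTER_CUBIC))
E
```

```text
collar z 0.05998298904563183 1138
{'time': np.float64(18.45), 'tool_pos': array([0.5453, 0.0797, 0.0691]), 'ee_rot': array([3.1398e+00, 1.6000e-03, 2.4593e+00]), 'wrist_force': array([-10.5255,   3.47  ,  24.6385]), 'width': np.float64(0.024), 'finger_force': np.float64(30.0028), 'joint_positions': array([ 4.2100e-02,  1.5450e-01,  1.5711e+00,  3.0000e-04,  1.4137e+00,
       -8.4650e-01])}
```

View pics/s2c.png

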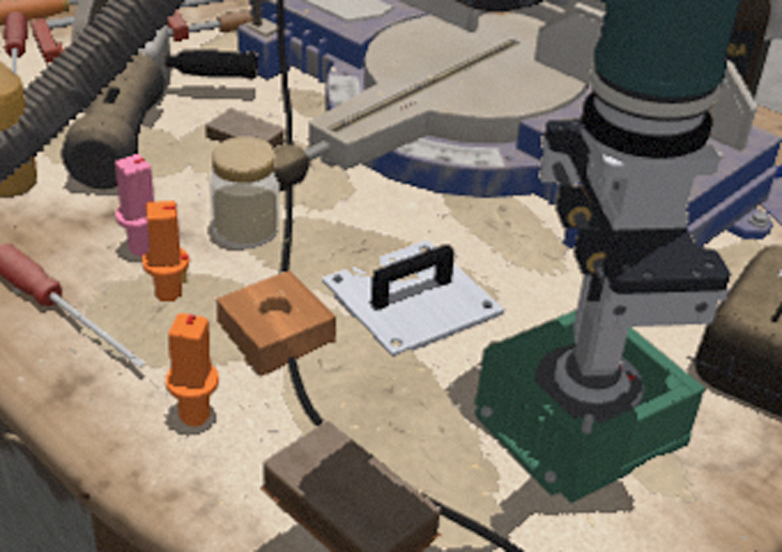

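The crop shows the cover flat with its handle up at about (410,295), the shaft collar down on the hub at (597,385), and the jar, sanding block and screwdriver untouched. The collar top measures 0.0600 m, exactly the fully-home height.

```bash
python3 -c "
from bench import robot
print(robot.close_job())"
```

```text
the job is handed in; nothing more can be done
None
```

I handed the job in at 18.45 s: the cover lies flat on the bench, handle up, and the shaft is keyed and fully home (collar top measured at 60 mm), still gripped and pressed with about 25 N; the jar, sanding block and screwdriver were not touched.

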